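# Close up the switch tray and power the rig

### The arm

A 7-joint arm with a two-finger parallel gripper is mounted at the origin on the work surface. World frame = base frame: x ahead of the robot, y to its left, z up, the work surface at z = 0. Lengths are in m, angles in degrees, forces in N, time in s.
With the tool pointing down it reaches from about 0.4 to 0.75 m from the base axis. Payload 19.5 kg.
Tool frame: the origin (TCP) lies between the finger pads; the fingertips stand 25 mm ahead of it and the grasp point (between the pads) lies 6 mm ahead of it; x points along the fingers, z is the direction in which the jaws open and shut, and the axes are right-handed (so a half turn about x gives the same grasp; the last joint's range is limited). The gripper opens to 85 mm and grips with 20 to 120 N. Pads are 22 mm wide; open, the fingers measure 114 mm over their backs; the gripper's body (76 mm by 85 mm) begins 54 mm behind the grasp point. The pads swing forward as they close: fully open they stand 13 mm farther back than shut.
Start: joints at [62.699, 40.479, -1.581, 85.061, 1.261, 54.483, -4.326], TCP at [0.242, -0.521, 0.256] pointing down, gripper open.
Joint ranges: [-155.06, 155.06], [-18.47, 123.98], [-90, 86.84], [0, 140.48], [-83.41, 263.41], [0, 116], [-161.91, 161.91]. Speed limits (degrees/s): [108.29, 108.29, 147.25, 147.25, 172.46, 172.46, 172.46].

### API

Orientations are given as a 3x3 rotation matrix whose columns are the frame's x, y, z axes.
In Python, from rig import bot gives the robot as it stands. The module is installed in compiled form; this text tells all that it offers.
- The arm moves only by the tool move_arm, never from a script. Its argument "plan" is text: rows parted by semicolons, each of 7 numbers parted by spaces: the shift along the tool's x, y, z in cm, then the turn, a rotation vector about the tool's x, y, z in degrees, then the closure in counts, from 0 (fully open) to 255 (shut). In form: tx ty tz rx ry rz fingers; .... A call has 1 to 5 rows; each row shifts and turns the commanded pose from where the row before left it, along the tool's axes as they then stand; what a row does not reach is not made up. A row lasts 1/12 s, in which the tool goes at most 41.7 mm and 7.16 degrees, less where a joint would pass 70% of its speed; a pose out of reach is approached as far as the arm can. A call is refused whole if a number of a shift passes 4.17 or a number of a turn 7.16, either way. A call with a gripper value outside its range is refused whole. The fingers move at their own pace and stop on an object; "newtons" is the grip in N (left out, the last holds). Time passes only in rows, so rows that do not move let the fingers close. It gives the time, the measured TCP pose, the force and the opening at its end, in the units of the state.
- bot.read_state(): the state, without advancing time (a new reading comes with each control period).
- bot.capture(name): name is "scene" or "top"; returns the picture (384x512x3 uint8, blue, green, red); there is no depth.
- bot.camera_model(name): a dict with "fx", "fy", "cx", "cy" (pixels), "D" ([k1, k2, p1, p2, k3] as OpenCV has them; the pictures are not rectified), "R" (3x3) and "t" (3): a world point X has camera coordinates R X + t. Camera axes: x right, y down, z forward; pixel columns grow to the right and rows downward; lengths in m; the calibration is good to about 2 mm. A picture is of the moment at which its call begins. camera_model takes no time and is no camera call.
- bot.close_job(): hands the job in, once; it reports no verdict.
The state is a dict: "t": time; "qpos": joint angles; "qvel": joint speeds; "tau": joint torques, N m; "tcp_pos": TCP position; "orientation": TCP orientation; "force": force on the tool from outside, world axes, zero at the start; "moment": the same for the moment, N m; "grip_width": finger opening in m.
Only numpy, scipy, OpenCV 4.12 (cv2) and the standard library are available. Lean on these libraries where they do the work, as an engineer would, in place of code of your own. Each camera call takes 0.05 s, during which the arm holds its last target. There are 200 camera calls.

### The job

Close up this rig for service: lift the blue test plug off its receptacle in the open bay and stand it upright in the orange parts tray. Then tip the open switch tray over, pushing on its bare panel and not on its controls, until it snaps shut under the spring latch, and only then flip the chrome battery master to ON (away from you, towards the hinge). Do not push the gear handle, leave the fuel selector as it is set, and do not disturb the loose things lying about.

Things in the scene. Friction and masses are not known exactly. Their poses are not given: they have to be found in the camera images.
- console: Fixed grey open-topped metal box, the bay: outside 180 (x) by 260 (y) by 66 mm high, walls 5 mm, floor 6 mm. Origin at the centre of its underside; x level from its front (latch side, nearest the robot) to its hinge side, y left along the hinge, z up. Its yaw varies. Terminal strips up to 28 mm high run inside its front and rear walls; a thin spring strut stands at its left rear corner
- tray_hinge (a point): Point on the tray's hinge axis midway along it: 82 mm towards +x from the console's origin and 70 mm above the table. The axis is the console's y
- switch_tray (a joint): Angle (rad) of the aluminium switch tray: 0 = shut and level on the console, 1.57 = upright, 1.75 = open stop (start), leaning a little away from the robot, controls facing away from the robot. An over-centre spring holds it open (about 4 N at the free edge moves it) and lets go at about 1.1 rad; below that it slams shut by itself and the latch catches
- tray_edge (a point): Middle of the tray's free edge, on the control face. The tray is a flat panel 4 mm thick, 250 mm wide along the hinge and 182 mm long from hinge axis to free edge; its control face lies 1 mm off the hinge axis. The outer 60 mm along the free edge carry no controls
- spring_latch (a joint): Angle (rad) of the sprung steel latch hook with a red thumb tab at the middle of the console's front: 0 = at rest or hooked over the tray's edge, 0.5 = pushed outward. The shutting tray pushes it aside and it springs back over the edge; it need not be handled. Its top is 94 mm above the table
- battery_master (a joint): Angle (rad) of the chrome bat toggle: 0 = OFF (leans to the tray's free edge; start), 0.56 = ON (leans to the hinge); snaps over at 0.28, about 2 N at its tip tips it. Pivot 85 mm from the hinge axis, 75 mm to the left (+y) of the tray's middle, 5 mm above the hinge axis when shut. Round bat 33 mm long from the pivot, 9 mm thick at its tip; its bushing ends 8 mm above the hinge axis
- battery_tip (a point): The top of the chrome battery toggle's bat
- gear_handle: Yellow, black-striped gear handle knob on a stem, held in its gate by a stiff spring: a roller 34 mm in diameter and 32 mm long, its top 61 mm above the panel. Origin on the panel's face, 85 mm from the hinge axis in the middle of the tray
- fuel_selector (a joint): Angle (rad) of the black fuel selector, a turning bar knob 42 mm wide and 22 mm high, 85 mm from the hinge axis and 75 mm to the right of the tray's middle. Set at 0; to stay there
- test_plug: Blue anodized test plug with a silver band: upright cylinder 36 mm in diameter, 62 mm tall, about 110 g, hollow below. Origin at the centre of its lower end, z up. It starts loosely over the 13 mm high stub of the receptacle on the bay floor and lifts straight off; its top is 76 mm above the table, so the tray cannot shut over it. 60 mm free to its left and right
- parts_tray: Fixed orange open parts tray with dark liner, 140 by 140 by 30 mm high, wall and floor 5 mm. Origin at the centre of its underside; it may stand to the left or the right of the console
- tool_mat: Fixed black rubber mat 150 by 150 by 4 mm, on the side of the console where the parts tray is not; origin at the centre of its underside
- screwdriver: Screwdriver about 140 mm long lying on the tool mat; bystander
- torch: Small dark torch 110 mm long lying on the tool mat; bystander
- multimeter: Yellow multimeter 150 by 80 by 34 mm; bystander
- mug: White mug 80 mm wide, 95 mm tall; bystander
- spray_can: Spray can 60 mm wide, 165 mm tall; bystander
- dust_cap: Red dust cap 38 mm wide, 28 mm tall; bystander
Things that resemble listed ones, but are neither listed nor needed, are in the scene too. Of the things that look like the parts_tray, the middle-sized one is meant.

How it is judged:
By the outcome, as a careful person would: the job done as asked, in the order asked, and still so for the second after the job is handed in, with the robot touching nothing.
It also fails if it takes over 61 s, if anything falls off the work surface, if the arm or the gripper's body presses on something with over 40 N, if the wrist force passes 120 N, or if a joint passes its speed limit or range.

## Working session

There is one attempt and no reset: what is moved stays moved. The work goes in short steps, Python scripts to look and compute and a tool call to move; the robot and the scene stay as the last step left them, time stands still between calls to the robot, and variables do not carry over. Pictures are saved under pics/ and viewed, about 8 in all and at most 12, crops included, and the job is handed in when it is done.

Besides the shell and the picture viewer there is one more tool, called after "Call:" as name(argument=value, ...), one argument or row to a line, values as JSON. move_arm: Moves the arm, as the interface text tells. Its arguments: {"type":"object","properties":{"plan":{"type":"string"},"newtons":{"type":"number"}},"required":["plan"]}

```bash
mkdir -p pics; ls; python3 - <<'E'
from rig import bot
import cv2
for n in("scene","top"):
    cv2.imwrite(f"pics/{n}0.png",cv2.resize(bot.capture(n),None,fx=1.5,fy=1.5,interpolation=cv2.INTER_CUBIC))
    m=bot.camera_model(n);print(n,m)
s=bot.read_state();print(s)
E
```

```text
pics
scene {'fx': 355.1765487718225, 'fy': 355.1765487718225, 'cx': 259.1434123885132, 'cy': 182.05323269298222, 'D': array([-0.06933024,  0.        ,  0.        ,  0.        ,  0.        ]), 'R': array([[ 0.58852883,  0.8084737 ,  0.00202426],
       [ 0.54267124, -0.39317937, -0.74223845],
       [-0.59928436,  0.43792723, -0.67013282]]), 't': array([-0.33801469, -0.1995265 ,  1.45134015])}
top {'fx': 423.8476725902929, 'fy': 423.8476725902929, 'cx': 255.4024386841461, 'cy': 188.0296498897927, 'D': array([-0.03112278,  0.        ,  0.        ,  0.        ,  0.        ]), 'R': array([[-0.02411708, -0.99964668,  0.01117535],
       [-0.98987889,  0.02231465, -0.14014934],
       [ 0.13985045, -0.01444224, -0.99006731]]), 't': array([0.04120188, 0.51288534, 1.69745086])}
{'t': 0.1, 'qpos': array([62.6998284 , 40.5093852 , -1.58082418, 85.08056832,  1.26012719,
       54.48279945, -4.3265172 ]), 'qvel': array([-0.02908304, -0.02803381, -0.10966386, -0.0249726 , -0.0854424 ,
       -0.00947628,  0.08016522]), 'tau': array([ 3.81331629e-03, -8.84273958e+01,  1.23794161e+00, -2.36450672e+01,
        1.72558328e-02,  5.01195464e-03,  5.75307149e-05]), 'tcp_pos': array([ 0.24209947, -0.521321  ,  0.25588894]), 'orientation': array([[-4.44037541e-04,  9.06979170e-01,  4.21175246e-01],
       [ 8.59538258e-04,  4.21175478e-01, -9.06978764e-01],
       [-9.99999532e-01, -4.07163831e-05, -9.66601020e-04]]), 'force': array([ 0.32225811, -0.33829855, -0.57830103]), 'moment': array([-0.03241482,  0.00645651, -0.01837162]), 'grip_width': 0.0853847224690128}
```

View pics/scene0.png

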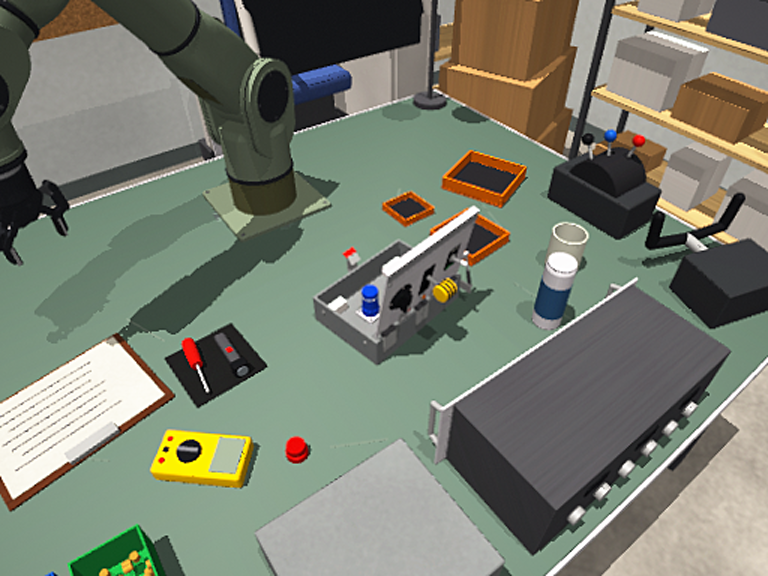

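View pics/top0.png

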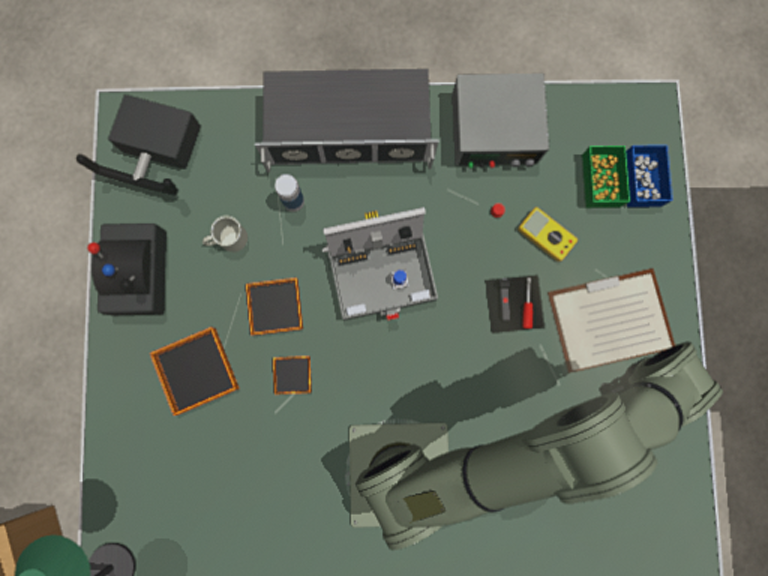

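The top view shows the console at about (383,265), the plug at (400,278) and the middle-sized orange tray at (274,306), all in 1.5x pixels. I'll take enlarged crops next.

```bash
python3 - <<'E'
from rig import bot
import cv2
a=bot.capture("top")[130:220,150:310]
cv2.imwrite("pics/topc.png",cv2.resize(a,None,fx=5,fy=5,interpolation=cv2.INTER_CUBIC))
E
cat > h.py <<'E'
from rig import bot
import numpy as np, cv2
from scipy.spatial.transform import Rotation as Ro
def ray(cam,u,v):
    m=bot.camera_model(cam);K=np.array([[m['fx'],0,m['cx']],[0,m['fy'],m['cy']],[0,0,1]])
    p=cv2.undistortPoints(np.array([[[u,v]]],float),K,m['D'])[0,0]
    return -m['R'].T@m['t'], m['R'].T@np.array([p[0],p[1],1])
def onz(cam,u,v,z):
    c,d=ray(cam,u,v);return c+d*(z-c[2])/d[2]
def proj(cam,X):
    m=bot.camera_model(cam);K=np.array([[m['fx'],0,m['cx']],[0,m['fy'],m['cy']],[0,0,1]])
    return cv2.projectPoints(np.atleast_2d(np.array(X,float)),cv2.Rodrigues(m['R'])[0],m['t'],K,m['D'])[0][:,0]
E
```

```text
(no output)
```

View pics/topc.png

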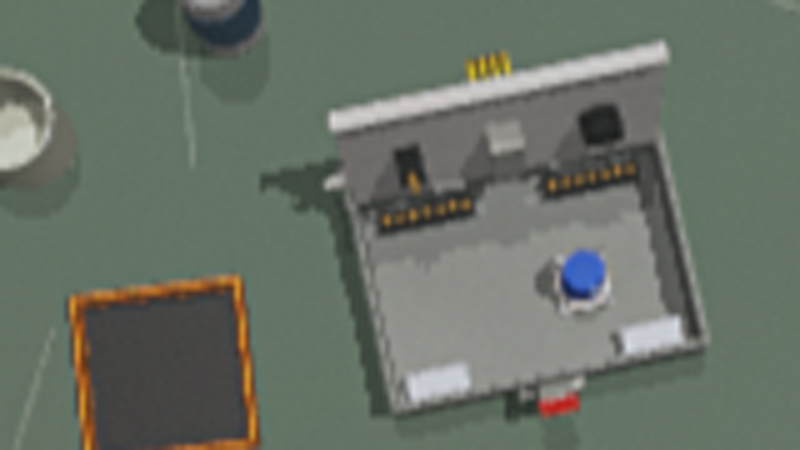

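The crop shows the bay's front corners at (397,413) and (706,345), the plug top at (584,275), and the tray's free edge running from (332,120) to (667,52). The parts tray's rear corners are at (70,297) and (240,277).

```bash
python3 - <<'E'
from h import *
P=lambda u,v,z:onz("top",u/5+150-.4,v/5+130-.4,z)
np.set_printoptions(precision=4,suppress=True)
fl=P(395,413,.066);fr=P(707,347,.066);print("front",fl,fr,np.linalg.norm(fl-fr))
d=fl-fr;yaw=np.arctan2(-d[0],d[1]);print("yaw",np.degrees(yaw))
R=np.array([[np.cos(yaw),-np.sin(yaw),0],[np.sin(yaw),np.cos(yaw),0],[0,0,1]])
O=(fl+fr)/2+R@[.09,0,0];O[2]=0;print("O",O)
a=1.75
Lf=lambda l,off,y:O+R@np.array([.082-l*np.cos(a)+off*np.sin(a),y,.07+l*np.sin(a)+off*np.cos(a)])
for y in(.125,-.125):
  for off in(.001,-.003):print("edge",(proj("top",Lf(.182,off,y))[0]-[150,130]+.4)*5)
print("edge pt",Lf(.182,.001,0))
pl=P(584,275,.076);print("plug",pl,R.T@(pl-O))
for y in(.13,-.13):
  for x in(-.09,.09):print("c",(proj("top",O+R@np.array([x,y,.066]))[0]-[150,130]+.4)*5)
t=[P(68,295,.03),P(242,276,.03),P(260,443,.03)];print("tray",t,np.linalg.norm(t[0]-t[1]),np.linalg.norm(t[2]-t[1]),(t[0]+t[2])/2)
img=bot.capture("scene")[110:260,190:370]
cv2.imwrite("pics/scenec.png",cv2.resize(img,None,fx=4,fy=4,interpolation=cv2.INTER_CUBIC))
for n,X in dict(plugtop=pl,fl=fl,fr=fr,edgeL=Lf(.182,.001,.125),edgeR=Lf(.182,.001,-.125),battip=Lf(.085,.005,.075)).items():print(n,(proj("scene",X)[0]-[190,110])*4)
E
```

```text
front [0.4146 0.1388 0.066 ] [ 0.4618 -0.1119  0.066 ] 0.25507479083277024
yaw 10.664460521550566
O [0.5267 0.0301 0.    ]
edge [328.7332 114.3159]
edge [329.7143 119.2979]
edge [665.2468  45.1714]
edge [666.4959  50.0646]
edge pt [0.6401 0.0514 0.2489]
plug [ 0.5209 -0.0145  0.076 ] [-0.0139 -0.0427  0.076 ]
c [391.9703 413.6403]
c [347.44   196.1741]
c [709.9926 346.3663]
c [661.2363 131.1689]
tray [array([0.5207, 0.407 , 0.03  ]), array([0.5332, 0.2644, 0.03  ]), array([0.3958, 0.2505, 0.03  ])] 0.14323565444228503 0.13812955180985434 [0.4582 0.3288 0.03  ]
plugtop [220.0875 330.8099]
fl [297.9257 197.2952]
fr [ 71.2187 348.7068]
edgeL [514.5514 119.5951]
edgeR [268.4518 294.3979]
battip [444.2507 249.2605]
```

View pics/scenec.png

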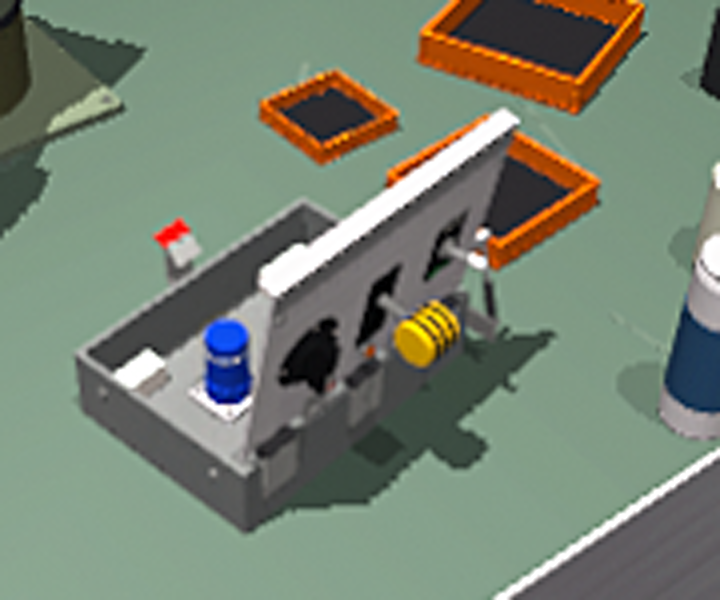

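```bash
python3 - <<'E'
from h import *
from scipy.optimize import least_squares
np.set_printoptions(precision=4,suppress=True)
T=lambda u,v:((u+.5)/5-.5+150,(v+.5)/5-.5+130)
S=lambda u,v:((u+.5)/4-.5+190,(v+.5)/4-.5+110)
a=1.75
def X(p,q):
    c,s=np.cos(p[2]),np.sin(p[2]);return np.array([p[0]+c*q[0]-s*q[1],p[1]+s*q[0]+c*q[1],q[2]])
E_=lambda y,off:[.082-.182*np.cos(a)+off*np.sin(a),y,.07+.182*np.sin(a)+off*np.cos(a)]
obs=[("top",T(395,413),[-.09,.13,.066]),("top",T(707,348),[-.09,-.13,.066]),("top",T(330,113),E_(.125,.001)),("top",T(667,43),E_(-.125,.001)),
("scene",S(305,200),[-.09,.13,.066]),("scene",S(77,354),[-.09,-.13,.066]),("scene",S(249,528),[.09,-.13,0]),("scene",S(520,119),E_(.125,.001)),("scene",S(271,298),E_(-.125,.001))]
f=lambda p:np.concatenate([proj(c,X(p,q))[0]-o for c,o,q in obs])
r=least_squares(f,[.527,.03,.186]);p=r.x;print(p,np.degrees(p[2]));print(r.fun.reshape(-1,2))
for n,tp,sp,z in(("plug",T(584,275),S(228,333),.076),):
    g=least_squares(lambda w:np.r_[proj("top",[*w,z])[0]-tp,proj("scene",[*w,z])[0]-sp],[.52,-.01]);print(n,g.x,g.fun, Ro.from_euler('z',-p[2]).apply([*(g.x-p[:2]),0]))
pt=[.4582,.3288];
for dx in(-1,1):
  for dy in(-1,1):
    q=X([*pt,np.radians(5.5)],[.07*dx,.07*dy,.03]);print("traycorner",(proj("top",q)[0]+.5-[150,130])*5-.5,(proj("scene",q)[0]+.5-[190,110])*4-.5)
for y,off in((.075,0),):
  for l in(.085,):
    b=.28
    print("edge world",X(p,E_(0,.001)),"axis",X(p,[.082,0,.07]))
s=bot.read_state();print(s['tcp_pos'])
E
```

```text
[0.5279 0.0319 0.1864] 10.67762103865751
[[-1.0651 -0.1555]
 [ 0.134  -0.6218]
 [-0.7695 -0.0404]
 [-0.8732  0.1185]
 [-0.2822 -0.6448]
 [-0.9635 -0.5525]
 [-1.3466  1.895 ]
 [-0.2156  0.4961]
 [ 0.6633 -0.5551]]
plug [ 0.523  -0.0122] [-0.5949 -0.5005 -0.5881 -0.1001] [-0.013  -0.0424  0.    ]
traycorner [257.638  443.7528] [385.4614 173.8011]
traycorner [ 85.8445 464.1781] [487.9416 115.7964]
traycorner [240.1912 274.4073] [499.4636 247.8716]
traycorner [ 70.2641 294.379 ] [601.5475 182.4366]
edge world [0.6413 0.0533 0.2489] axis [0.6085 0.0471 0.07  ]
[ 0.2422 -0.5214  0.256 ]
```

```bash
cat >> h.py <<'E'
C=np.array([.528,.032]);YAW=10.68
def W(x,y,z):
    return np.r_[C+Ro.from_euler('z',YAW,degrees=True).apply([x,y,0])[:2],z]
def ori(az): # tool down, tool z along azimuth az
    a=np.radians(az);z=np.array([np.cos(a),np.sin(a),0]);x=np.array([0,0,-1.]);return np.c_[x,np.cross(z,x),z]
def plan(*ts,step=.035,g=0,start=None):
    s=bot.read_state();p,R=s['tcp_pos'],s['orientation']
    print("t",s['t'],"tcp",p.round(4),"az",np.degrees(np.arctan2(R[1,2],R[0,2])).round(2),"F",s['force'].round(2),"w",round(s['grip_width'],4))
    for q,az in ts:
        q=np.array(q);R1=ori(az);w=Ro.from_matrix(R.T@R1).as_rotvec(degrees=True)
        n=max(1,int(np.ceil(max(np.linalg.norm(q-p)/step,np.linalg.norm(w)/6.5))))
        rows=[]
        for i in range(n):
            d=R.T@((q-p)/n)*100;rows.append(" ".join(f"{v:.2f}" for v in [*d,*(w/n)])+f" {g}")
            R=R@Ro.from_rotvec(w/n,degrees=True).as_matrix()
        p=q;R=R1
        for i in range(0,n,5):print("; ".join(rows[i:i+5]))
        print('--')
E
python3 - <<'E'
from h import *
plan(([.523,-.012,.2],-79.3),([.523,-.012,.062],-79.3))
print([onz("top",u/1.5,v/1.5,.1) for u,v in((263,160),(435,160),(288,190))])
E
```

```text
t 0.2 tcp [ 0.2422 -0.5214  0.256 ] az -65.09 F [-0.07  0.41 -0.65] w 0.0852
0.33 2.76 -2.02 0.84 -0.00 0.00 0; 0.33 2.73 -2.06 0.84 -0.00 0.00 0; 0.33 2.70 -2.10 0.84 -0.00 0.00 0; 0.33 2.67 -2.14 0.84 -0.00 0.00 0; 0.33 2.64 -2.18 0.84 -0.00 0.00 0
0.33 2.61 -2.22 0.84 -0.00 0.00 0; 0.33 2.57 -2.26 0.84 -0.00 0.00 0; 0.33 2.54 -2.29 0.84 -0.00 0.00 0; 0.33 2.51 -2.33 0.84 -0.00 0.00 0; 0.33 2.47 -2.37 0.84 -0.00 0.00 0
0.33 2.44 -2.40 0.84 -0.00 0.00 0; 0.33 2.40 -2.44 0.84 -0.00 0.00 0; 0.33 2.37 -2.47 0.84 -0.00 0.00 0; 0.33 2.33 -2.51 0.84 -0.00 0.00 0; 0.33 2.29 -2.54 0.84 -0.00 0.00 0
0.33 2.26 -2.57 0.84 -0.00 0.00 0; 0.33 2.22 -2.61 0.84 -0.00 0.00 0
--
3.45 0.00 0.00 0.00 0.00 0.00 0; 3.45 0.00 0.00 0.00 0.00 0.00 0; 3.45 0.00 0.00 0.00 0.00 0.00 0; 3.45 0.00 0.00 0.00 0.00 0.00 0
--
[array([0.84443991, 0.34613847, 0.1       ]), array([ 0.83470748, -0.1181884 ,  0.1       ]), array([0.75931848, 0.27884011, 0.1       ])]
```

Call:
move_arm(
  plan="0.3 2.7 -2.1 0.8 0 0 0; 0.3 2.7 -2.1 0.8 0 0 0; 0.3 2.7 -2.1 0.8 0 0 0; 0.3 2.7 -2.1 0.8 0 0 0; 0.3 2.7 -2.1 0.8 0 0 0",
)

```text
t: 0.62
tcp_pos: [0.325, -0.3702, 0.2412]
orientation: [[-0.0, 0.935, 0.356], [0.0, 0.356, -0.935], [-1.0, 0.0, -0.0]]
force: [1.5, -0.6, -0.2]
grip_width: 0.0855
```

Call:
move_arm(
  plan="0.3 2.6 -2.3 0.8 0 0 0; 0.3 2.6 -2.3 0.8 0 0 0; 0.3 2.5 -2.3 0.8 0 0 0; 0.3 2.5 -2.3 0.8 0 0 0; 0.3 2.5 -2.4 0.8 0 0 0",
)

```text
t: 1.03
tcp_pos: [0.4066, -0.2187, 0.2262]
orientation: [[-0.0, 0.957, 0.29], [0.0, 0.29, -0.957], [-1.0, -0.0, -0.0]]
force: [1.3, -0.3, -0.6]
grip_width: 0.0853
```

Call:
move_arm(
  plan="0.3 2.4 -2.4 0.8 0 0 0; 0.3 2.4 -2.4 0.8 0 0 0; 0.3 2.4 -2.5 0.8 0 0 0; 0.3 2.3 -2.5 0.8 0 0 0; 0 0 0 0 0 0 0",
)

```text
t: 1.45
tcp_pos: [0.4733, -0.094, 0.2136]
orientation: [[0.0, 0.97, 0.244], [0.003, 0.244, -0.97], [-1.0, 0.001, -0.003]]
force: [0.1, 1.6, -0.9]
grip_width: 0.0853
```

Tracking is good.

```bash
python3 - <<'E'
from h import *
plan(([.523,-.012,.15],-79.3),([.523,-.012,.062],-79.3),step=.03)
E
```

```text
t 1.45 tcp [ 0.4733 -0.094   0.2136] az -75.9 F [ 0.12  1.56 -0.9 ] w 0.0853
1.60 1.70 -1.68 0.85 -0.04 -0.01 0; 1.59 1.68 -1.71 0.85 -0.04 -0.01 0; 1.59 1.65 -1.73 0.85 -0.04 -0.01 0; 1.59 1.63 -1.76 0.85 -0.04 -0.01 0
--
2.93 0.00 0.00 0.00 0.00 0.00 0; 2.93 0.00 0.00 0.00 0.00 0.00 0; 2.93 0.00 0.00 0.00 0.00 0.00 0
--
```

Call:
move_arm(
  plan="1.6 1.7 -1.7 0.9 0 0 0; 1.6 1.7 -1.7 0.9 0 0 0; 1.6 1.7 -1.7 0.8 0 0 0; 1.6 1.6 -1.8 0.8 0 0 0; 0 0 0 0 0 0 0",
)

```text
t: 1.87
tcp_pos: [0.5224, -0.014, 0.1475]
orientation: [[-0.002, 0.983, 0.183], [0.002, 0.183, -0.983], [-1.0, -0.002, -0.003]]
force: [0.3, 1.9, -1.1]
grip_width: 0.0857
```

```bash
python3 - <<'E'
from h import *
plan(([.523,-.012,.062],-79.3),step=.03)
a=bot.capture("scene")[110:260,190:370];b=bot.capture("top")[130:220,180:310]
a=cv2.resize(a,(540,450),interpolation=2)
b=cv2.resize(b,None,fx=5,fy=5,interpolation=2)[:, :260*2]
cv2.imwrite("pics/g.png",cv2.resize(a,None,fx=1.2,fy=1.2))
E
```

```text
t 1.8667 tcp [ 0.5224 -0.014   0.1475] az -79.46 F [ 0.27  1.9  -1.13] w 0.0857
2.85 0.04 -0.05 -0.05 -0.05 0.04 0; 2.85 0.04 -0.06 -0.05 -0.05 0.04 0; 2.85 0.03 -0.06 -0.05 -0.05 0.04 0
--
```

View pics/g.png

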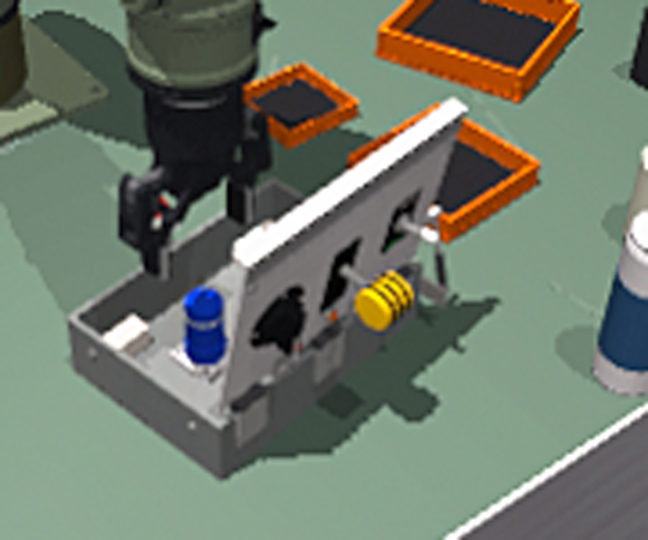

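The scene shows the gripper straddling the plug: fingertips near (155,272) and (243,230), plug top at (205,295). I'll go down and grip.

Call:
move_arm(
  plan="2.85 0 -0.05 0 0 0 0; 2.85 0 -0.05 0 0 0 0; 2.85 0 -0.05 0 0 0 0; 0 0 0 0 0 0 0",
)

```text
t: 2.3
tcp_pos: [0.5196, -0.0178, 0.0616]
orientation: [[-0.005, 0.984, 0.178], [-0.0, 0.178, -0.984], [-1.0, -0.005, -0.001]]
force: [-1.1, 1.0, -1.2]
grip_width: 0.0853
```

Call:
move_arm(
  plan="0 0 0 0 0 0 200; 0 0 0 0 0 0 200; 0 0 0 0 0 0 200; 0 0 0 0 0 0 200; 0 0 0 0 0 0 200",
  newtons=30,
)

```text
t: 2.72
tcp_pos: [0.5218, -0.0163, 0.0661]
orientation: [[0.002, 0.984, 0.179], [0.001, 0.179, -0.984], [-1.0, 0.002, -0.001]]
force: [-2.2, 1.6, 15.4]
grip_width: 0.0331
```

Call:
move_arm(
  plan="0 0 0 0 0 0 200; 0 0 0 0 0 0 200; 0 0 0 0 0 0 200; 0 0 0 0 0 0 200; 0 0 0 0 0 0 200",
)

```text
t: 3.13
tcp_pos: [0.5219, -0.0164, 0.0661]
orientation: [[0.002, 0.984, 0.18], [0.001, 0.18, -0.984], [-1.0, 0.002, -0.0]]
force: [-2.1, 3.0, 14.1]
grip_width: 0.0334
```

```bash
python3 - <<'E'
from h import *
a=bot.capture("scene")[150:250,200:310];b=bot.capture("top")[140:220,205:305]
a=cv2.resize(a,(440,400),interpolation=2);b=cv2.resize(b,(400,320),interpolation=2)
o=np.zeros((400,800,3),np.uint8);o[:,:440]=a;o[:320,440:]=b[:,:360]
cv2.imwrite("pics/g2.png",o);print(bot.read_state())
E
```

```text
{'t': 3.2333, 'qpos': array([ -4.62432761,  53.90629761,   5.50054193, 106.02331242,
       -12.83994835,  20.57504434, -68.99667661]), 'qvel': array([-0.0098897 ,  0.04549201,  0.00042694,  0.11713944, -0.08663733,
       -0.07406238, -0.08106836]), 'tau': array([ 1.80457078e+00, -8.33009863e+01,  5.52352220e+00, -9.74117339e+00,
        2.55283853e-01, -7.89457764e-01, -2.87701475e-02]), 'tcp_pos': array([ 0.52187203, -0.0163767 ,  0.06613047]), 'orientation': array([[ 1.62221022e-03,  9.83750954e-01,  1.79531134e-01],
       [ 6.83611496e-04,  1.79530238e-01, -9.83752218e-01],
       [-9.99998451e-01,  1.71858245e-03, -3.81267675e-04]]), 'force': array([-2.52502217,  3.72802565, 13.94229448]), 'moment': array([0.6514263 , 0.42843715, 0.00493646]), 'grip_width': 0.03331870833139919}
```

View pics/g2.png

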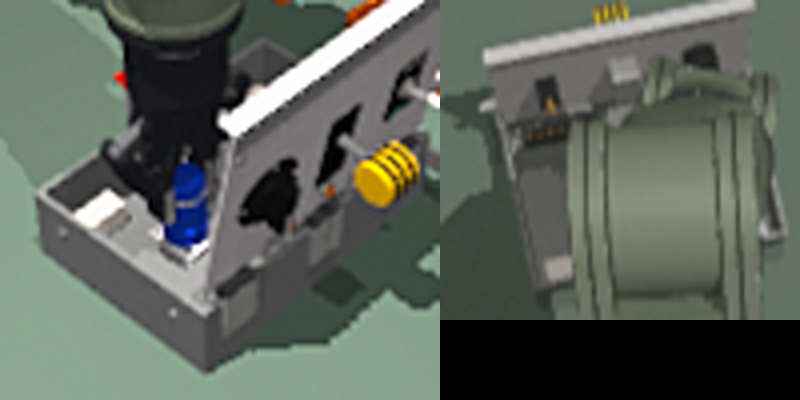

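The plug appears to sit between the pads at about (188,205) in the left panel. The upward force fits the pads swinging forward against the seated plug. I'll lift and see whether it comes along.

Call:
move_arm(
  plan="-1 0 0 0 0 0 200; -1 0 0 0 0 0 200; -2 0 0 0 0 0 200; -2.5 0 0 0 0 0 200; -2.5 0 0 0 0 0 200",
)

```text
t: 3.65
tcp_pos: [0.5212, -0.0171, 0.1569]
orientation: [[0.0, 0.984, 0.179], [-0.0, 0.179, -0.984], [-1.0, 0.0, 0.0]]
force: [-0.4, 0.5, -1.2]
grip_width: 0.0331
```

Call:
move_arm(
  plan="-2 0 0 0 0 0 200; -1.5 0 0 0 0 0 200; 0 0 0 0 0 0 200",
)

```text
t: 3.9
tcp_pos: [0.5223, -0.0171, 0.1935]
orientation: [[0.005, 0.984, 0.179], [-0.0, 0.179, -0.984], [-1.0, 0.005, 0.001]]
force: [0.2, -0.2, 0.7]
grip_width: 0.0333
```

```bash
python3 - <<'E'
from h import *
a=bot.capture("scene")[100:220,190:310]
cv2.imwrite("pics/g3.png",cv2.resize(a,(600,600),interpolation=2))
plan(([.459,.329,.18],-79.3),([.459,.329,.055],-79.3),g=200,step=.03)
E
```

```text
t 3.95 tcp [ 0.5218 -0.017   0.1918] az -79.7 F [ 0.03  0.13 -2.4 ] w 0.0333
0.10 0.00 -2.93 -0.03 0.00 -0.01 200; 0.10 0.00 -2.93 -0.03 0.00 -0.01 200; 0.10 0.00 -2.93 -0.03 0.00 -0.01 200; 0.10 0.01 -2.93 -0.03 0.00 -0.01 200; 0.10 0.01 -2.93 -0.03 0.00 -0.01 200
0.10 0.01 -2.93 -0.03 0.00 -0.01 200; 0.10 0.01 -2.93 -0.03 0.00 -0.01 200; 0.10 0.01 -2.93 -0.03 0.00 -0.01 200; 0.10 0.01 -2.93 -0.03 0.00 -0.01 200; 0.10 0.02 -2.93 -0.03 0.00 -0.01 200
0.10 0.02 -2.93 -0.03 0.00 -0.01 200; 0.10 0.02 -2.93 -0.03 0.00 -0.01 200
--
2.50 0.00 0.00 0.00 0.00 0.00 200; 2.50 0.00 0.00 0.00 0.00 0.00 200; 2.50 0.00 0.00 0.00 0.00 0.00 200; 2.50 0.00 0.00 0.00 0.00 0.00 200; 2.50 0.00 0.00 0.00 0.00 0.00 200
--
```

View pics/g3.png

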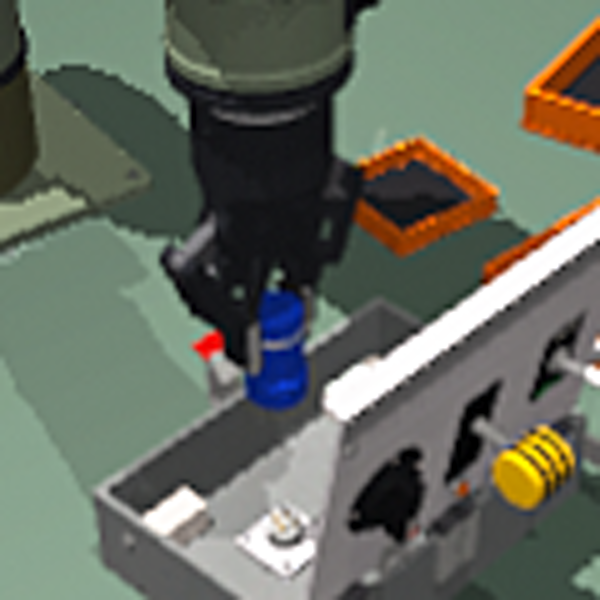

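The plug is held upright at (278,350) and the receptacle at (285,525) is bare. I'll carry it to the tray.

Call:
move_arm(
  plan="0 0 -1.5 0 0 0 200; 0 0 -2.9 0 0 0 200; 0 0 -2.9 0 0 0 200; 0 0 -2.9 0 0 0 200; 0 0 -2.9 0 0 0 200",
)

```text
t: 4.37
tcp_pos: [0.4972, 0.1132, 0.1895]
orientation: [[-0.001, 0.984, 0.179], [-0.0, 0.179, -0.984], [-1.0, -0.001, 0.0]]
force: [1.2, 0.1, -1.7]
grip_width: 0.0334
```

Call:
move_arm(
  plan="0.1 0 -2.9 0 0 0 200; 0.1 0 -2.9 0 0 0 200; 0.1 0 -2.9 0 0 0 200; 0.1 0 -2.9 0 0 0 200; 0.1 0 -2.9 0 0 0 200",
)

```text
t: 4.78
tcp_pos: [0.4712, 0.2559, 0.1845]
orientation: [[-0.001, 0.984, 0.179], [-0.0, 0.179, -0.984], [-1.0, -0.001, 0.0]]
force: [0.8, -1.2, -0.7]
grip_width: 0.033
```

Call:
move_arm(
  plan="0.1 0 -2.9 0 0 0 200; 0.1 0 -2.9 0 0 0 200; 0 0 -1 0 0 0 200; 0 0 0 0 0 0 200; 0 0 0 0 0 0 200",
)

```text
t: 5.2
tcp_pos: [0.4596, 0.3212, 0.1824]
orientation: [[-0.0, 0.984, 0.179], [-0.001, 0.179, -0.984], [-1.0, -0.001, 0.001]]
force: [0.2, -0.4, -0.6]
grip_width: 0.0336
```

```bash
python3 - <<'E'
from h import *
plan(([.459,.329,.068],-79.3),g=200,step=.03)
E
```

```text
t 5.2 tcp [0.4596 0.3212 0.1824] az -79.67 F [ 0.2  -0.45 -0.65] w 0.0336
2.86 0.02 -0.20 -0.09 0.01 0.01 200; 2.86 0.02 -0.20 -0.09 0.01 0.01 200; 2.86 0.02 -0.20 -0.09 0.01 0.01 200; 2.86 0.02 -0.20 -0.09 0.01 0.01 200
--
```

Call:
move_arm(
  plan="2.9 0 -0.2 0 0 0 200; 2.9 0 -0.2 0 0 0 200; 2.9 0 -0.2 0 0 0 200; 2.8 0 -0.2 0 0 0 200; 0 0 0 0 0 0 200",
)

```text
t: 5.62
tcp_pos: [0.4571, 0.3273, 0.0638]
orientation: [[-0.005, 0.984, 0.178], [-0.004, 0.178, -0.984], [-1.0, -0.006, 0.003]]
force: [-0.8, 0.0, -2.3]
grip_width: 0.0334
```

Call:
move_arm(
  plan="0.5 0 0 0 0 0 200; 0.2 0 0 0 0 0 200; 0 0 0 0 0 0 200",
)

```text
t: 5.87
tcp_pos: [0.459, 0.3293, 0.062]
orientation: [[0.001, 0.984, 0.178], [0.001, 0.178, -0.984], [-1.0, 0.001, -0.0]]
force: [0.3, 0.5, 0.3]
grip_width: 0.0335
```

Call:
move_arm(
  plan="0.2 0 0 0 0 0 200; 0.1 0 0 0 0 0 200; 0 0 0 0 0 0 200",
)

```text
t: 6.12
tcp_pos: [0.4585, 0.3296, 0.0583]
orientation: [[0.0, 0.984, 0.179], [0.0, 0.179, -0.984], [-1.0, 0.0, -0.0]]
force: [-0.8, -0.3, -1.3]
grip_width: 0.0335
```

Call:
move_arm(
  plan="0.1 0 0 0 0 0 200; 0.1 0 0 0 0 0 200; 0 0 0 0 0 0 200",
)

```text
t: 6.37
tcp_pos: [0.4586, 0.3299, 0.057]
orientation: [[0.001, 0.984, 0.179], [0.001, 0.179, -0.984], [-1.0, 0.001, -0.001]]
force: [-4.1, -0.4, 20.3]
grip_width: 0.0329
```

There is floor contact at z≈.057, as expected. I'll ease off and release gently.

Call:
move_arm(
  plan="-0.1 0 0 0 0 0 200; 0 0 0 0 0 0 130; 0 0 0 0 0 0 80; 0 0 0 0 0 0 40; 0 0 0 0 0 0 0",
  newtons=20,
)

```text
t: 6.78
tcp_pos: [0.4584, 0.3295, 0.0567]
orientation: [[-0.0, 0.984, 0.179], [-0.0, 0.179, -0.984], [-1.0, -0.0, 0.0]]
force: [-1.0, -0.1, -0.4]
grip_width: 0.0763
```

Call:
move_arm(
  plan="0 0 0 0 0 0 0; 0 0 0 0 0 0 0; -1.5 0 0 0 0 0 0; -3 0 0 0 0 0 0; -3 0 0 0 0 0 0",
)

```text
t: 7.2
tcp_pos: [0.458, 0.3291, 0.1322]
orientation: [[-0.001, 0.984, 0.179], [-0.001, 0.179, -0.984], [-1.0, -0.002, 0.001]]
force: [-0.6, -0.1, 0.4]
grip_width: 0.0854
```

Call:
move_arm(
  plan="-3.5 0 0 0 0 0 0; -3.5 0 0 0 0 0 0; -3.5 0 0 0 0 0 0; -3.5 0 0 0 0 0 100; -3 0 0 0 0 0 255",
)

```text
t: 7.62
tcp_pos: [0.4584, 0.3293, 0.3044]
orientation: [[0.001, 0.984, 0.179], [0.001, 0.179, -0.984], [-1.0, 0.001, -0.0]]
force: [-0.3, 0.4, -0.2]
grip_width: 0.064
```

```bash
python3 - <<'E'
from h import *
print(W(.17,0,.33),W(.165,.0,.245))
plan((W(.06,.08,.34),-79.3),(W(.16,0,.33),-79.3),g=255,step=.035)
a=bot.capture("scene")[90:210,240:400]
cv2.imwrite("pics/p.png",cv2.resize(a,(640,480),interpolation=2))
E
```

```text
[0.69505518 0.06350501 0.33      ] [0.6901418 0.0625784 0.245    ]
t 7.6167 tcp [0.4584 0.3293 0.3044] az -79.7 F [-0.31  0.4  -0.18] w 0.064
-0.51 1.07 3.21 -0.06 -0.00 -0.01 255; -0.51 1.07 3.21 -0.06 -0.00 -0.01 255; -0.51 1.06 3.21 -0.06 -0.00 -0.01 255; -0.51 1.06 3.21 -0.06 -0.00 -0.01 255; -0.51 1.06 3.21 -0.06 -0.00 -0.01 255
-0.51 1.05 3.21 -0.06 -0.00 -0.01 255; -0.51 1.05 3.21 -0.06 -0.00 -0.01 255
--
0.25 2.50 2.00 0.00 0.00 0.00 255; 0.25 2.50 2.00 0.00 0.00 0.00 255; 0.25 2.50 2.00 0.00 0.00 0.00 255; 0.25 2.50 2.00 0.00 0.00 0.00 255
--
```

View pics/p.png

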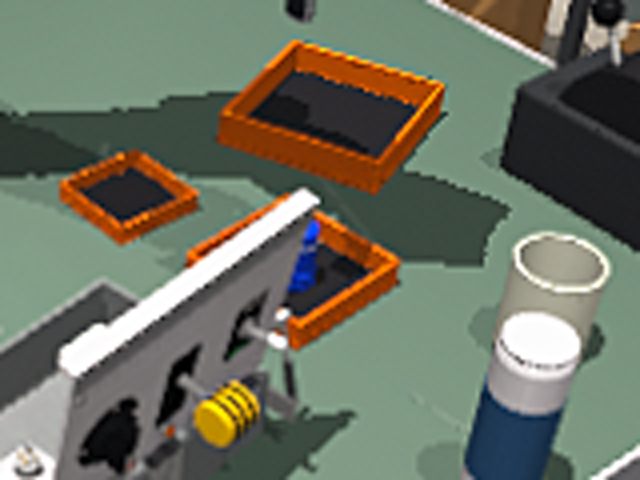

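The plug stands upright in the tray at (303,258). Next I go over the switch tray's edge to its far side.

Call:
move_arm(
  plan="-0.5 1 2 0 0 0 255; -0.5 1 3.2 0 0 0 255; -0.5 1 3.2 0 0 0 255; -0.5 1.1 3.2 0 0 0 255; -0.5 1.1 3.2 0 0 0 255",
)

```text
t: 8.08
tcp_pos: [0.5365, 0.1917, 0.3271]
orientation: [[-0.0, 0.984, 0.179], [0.0, 0.179, -0.984], [-1.0, -0.0, -0.0]]
force: [0.5, 0.6, 0.5]
grip_width: -0.0003
```

Call:
move_arm(
  plan="-0.5 1.1 3.2 0 0 0 255; -0.5 1.1 3.2 0 0 0 255; 0 1.5 1.8 0 0 0 255; 0 2.5 2 0 0 0 255; 0 2.5 2 0 0 0 255",
)

```text
t: 8.5
tcp_pos: [0.6443, 0.0877, 0.3372]
orientation: [[0.0, 0.984, 0.179], [0.001, 0.179, -0.984], [-1.0, 0.0, -0.001]]
force: [-0.6, 1.0, 0.0]
grip_width: 0.0001
```

```bash
python3 - <<'E'
from h import *
plan((W(.16,0,.335),-79.3),(W(.16,0,.24),-79.3),g=255,step=.03)
E
```

```text
t 8.5 tcp [0.6443 0.0877 0.3372] az -79.69 F [-0.59  1.01  0.01] w 0.0001
0.11 1.78 1.65 -0.19 -0.01 -0.01 255; 0.11 1.77 1.66 -0.19 -0.01 -0.01 255
--
2.38 0.00 0.00 0.00 0.00 0.00 255; 2.38 0.00 0.00 0.00 0.00 0.00 255; 2.38 0.00 0.00 0.00 0.00 0.00 255; 2.38 0.00 0.00 0.00 0.00 0.00 255
--
```

Call:
move_arm(
  plan="0 1.7 1.6 0 0 0 255; 0 1.7 1.6 0 0 0 255; 0 0 0 0 0 0 255; 0 0 0 0 0 0 255",
)

```text
t: 8.83
tcp_pos: [0.683, 0.0624, 0.3357]
orientation: [[-0.001, 0.984, 0.178], [-0.0, 0.178, -0.984], [-1.0, -0.001, 0.0]]
force: [-0.4, -0.3, 0.4]
grip_width: 0.0002
```

```bash
python3 - <<'E'
from h import *
s=bot.read_state();p=s['tcp_pos'];print(p,Ro.from_euler('z',-YAW,degrees=True).apply([*(p[:2]-C),0]))
plan((W(.16,0,.24),-79.3),g=255,step=.03)
a=bot.capture("scene")[90:240,210:390]
cv2.imwrite("pics/b.png",cv2.resize(a,(720,600),interpolation=2))
for d in(.025,.038):print((proj("scene",p-[0,0,d])[0]-[210,90])*4)
E
```

```text
[0.68298989 0.06236443 0.33569557] [0.15793233 0.00111516 0.        ]
t 8.8333 tcp [0.683  0.0624 0.3357] az -79.77 F [-0.42 -0.31  0.41] w 0.0002
2.39 0.05 0.03 -0.12 0.00 0.02 255; 2.39 0.05 0.03 -0.12 0.00 0.02 255; 2.39 0.05 0.03 -0.12 0.00 0.02 255; 2.39 0.05 0.03 -0.12 0.00 0.02 255
--
[385.9300619  229.86271295]
[384.02421632 246.956412  ]
```

View pics/b.png

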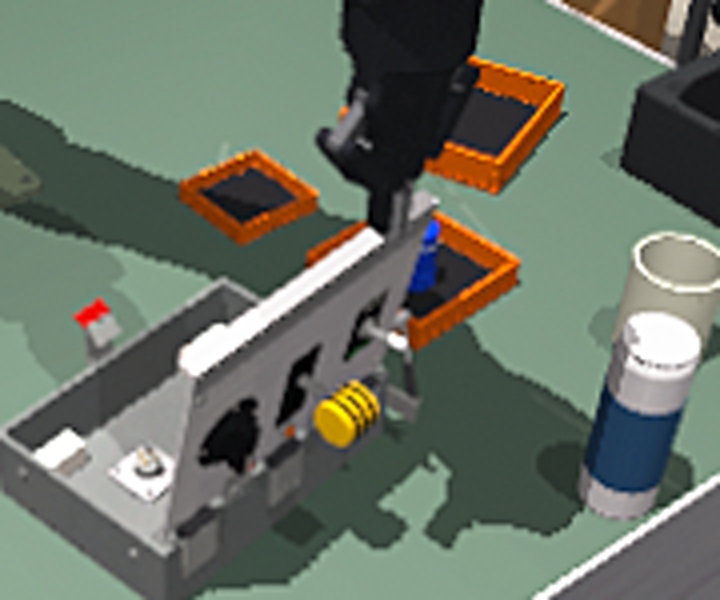

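The closed tips are at (390,235), which matches the 25 mm tip offset, and they are behind and above the edge. I'll go down behind the panel and then push toward the robot.

Call:
move_arm(
  plan="2.4 0 0 0 0 0 255; 2.4 0 0 0 0 0 255; 2.4 0 0 0 0 0 255; 2.4 0 0 0 0 0 255; 0 0 0 0 0 0 255",
)

```text
t: 9.3
tcp_pos: [0.6807, 0.0644, 0.2371]
orientation: [[-0.006, 0.984, 0.18], [0.0, 0.18, -0.984], [-1.0, -0.006, -0.001]]
force: [1.2, 0.4, -0.7]
grip_width: 0.0001
```

Call:
move_arm(
  plan="0 -1 0 0 0 0 255; 0 -1 0 0 0 0 255; 0 -1 0 0 0 0 255; 0 -1 0 0 0 0 255; 0 -1 0 0 0 0 255",
)

```text
t: 9.72
tcp_pos: [0.6337, 0.055, 0.2431]
orientation: [[0.004, 0.984, 0.18], [0.001, 0.18, -0.984], [-1.0, 0.004, 0.0]]
force: [5.1, -0.1, 3.6]
grip_width: -0.0001
```

Call:
move_arm(
  plan="0 -1.5 0 0 0 0 255; 0 -1.5 0 0 0 0 255; 0 -1.5 0 0 0 0 255; 0 -1.5 0 0 0 0 255; 0 -1 0 0 0 0 255",
)

```text
t: 10.13
tcp_pos: [0.5639, 0.0423, 0.2427]
orientation: [[0.002, 0.984, 0.18], [0.001, 0.18, -0.984], [-1.0, 0.002, -0.0]]
force: [0.9, 0.9, 0.4]
grip_width: -0.0002
```

Call:
move_arm(
  plan="0 -1 0 0 0 0 255; 0 -1 0 0 0 0 255; 0 -1 0 0 0 0 255; 0 -1 0 0 0 0 255; 0 0 0 0 0 0 255",
)

```text
t: 10.55
tcp_pos: [0.5243, 0.0349, 0.2425]
orientation: [[0.001, 0.984, 0.179], [0.001, 0.179, -0.984], [-1.0, 0.001, -0.001]]
force: [-0.1, -0.1, 0.7]
grip_width: 0.0
```

```bash
python3 - <<'E'
from h import *
s=bot.read_state();p=s['tcp_pos'];print(p,s['force'],Ro.from_euler('z',-YAW,degrees=True).apply([*(p[:2]-C),0]))
a=bot.capture("scene")[90:240,190:390]
cv2.imwrite("pics/c.png",cv2.resize(a,(800,600),interpolation=2))
E
```

```text
[0.52428855 0.03490158 0.2424962 ] [-0.1248866  -0.12351453  0.69828368] [-0.00310943  0.00353914  0.        ]
```

View pics/c.png

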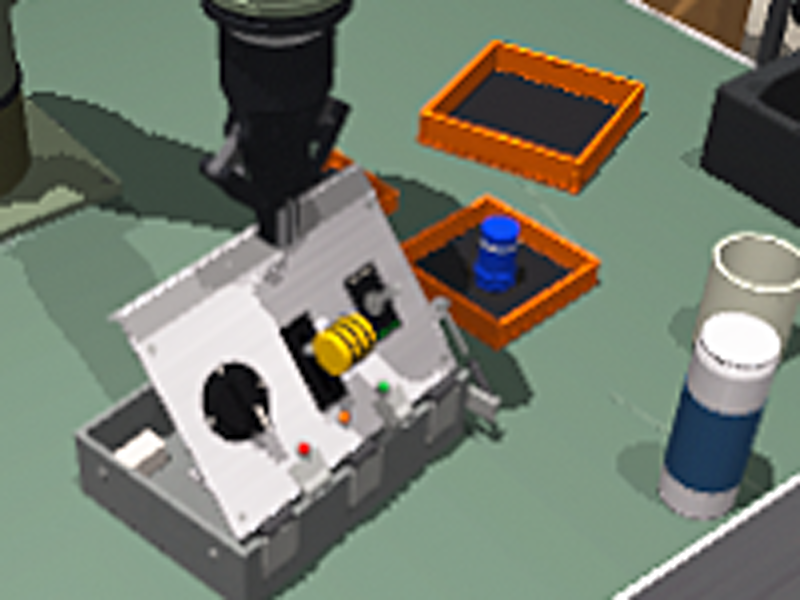

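The tray is tipped to about 1.15 rad with the finger at (280,225) still on the bare strip, not yet past the release angle. I'll push further.

Call:
move_arm(
  plan="0 -0.8 0 0 0 0 255; 0 -0.8 0 0 0 0 255; 0 -0.8 0 0 0 0 255; 0 -0.8 0 0 0 0 255; 0 0 0 0 0 0 255",
)

```text
t: 11.02
tcp_pos: [0.4935, 0.0291, 0.2416]
orientation: [[0.001, 0.984, 0.179], [0.0, 0.179, -0.984], [-1.0, 0.001, -0.0]]
force: [0.4, 0.5, -0.3]
grip_width: 0.0001
```

Call:
move_arm(
  plan="0 0 0 0 0 0 255; 0 0 0 0 0 0 255; 0 0 0 0 0 0 255; 0 0 0 0 0 0 255; 0 0 0 0 0 0 255",
)

```text
t: 11.43
tcp_pos: [0.494, 0.029, 0.2408]
orientation: [[-0.0, 0.984, 0.179], [0.0, 0.179, -0.984], [-1.0, 0.0, -0.0]]
force: [0.2, -0.4, -1.0]
grip_width: 0.0006
```

```bash
python3 - <<'E'
from h import *
plan((W(-.06,.075,.24),-79.3),(W(-.06,.075,.114),-79.3),g=255,step=.03)
a=bot.capture("scene")[110:260,190:370]
cv2.imwrite("pics/d.png",cv2.resize(a,(720,600),interpolation=2))
E
```

```text
t 11.4333 tcp [0.494  0.029  0.2408] az -79.68 F [ 0.16 -0.4  -1.03] w 0.0006
0.03 -0.88 -2.38 -0.13 -0.00 -0.00 255; 0.03 -0.88 -2.38 -0.13 -0.00 -0.00 255; 0.03 -0.87 -2.39 -0.13 -0.00 -0.00 255
--
2.52 0.00 0.00 0.00 0.00 0.00 255; 2.52 0.00 0.00 0.00 0.00 0.00 255; 2.52 0.00 0.00 0.00 0.00 0.00 255; 2.52 0.00 0.00 0.00 0.00 0.00 255; 2.52 0.00 0.00 0.00 0.00 0.00 255
--
```

View pics/d.png

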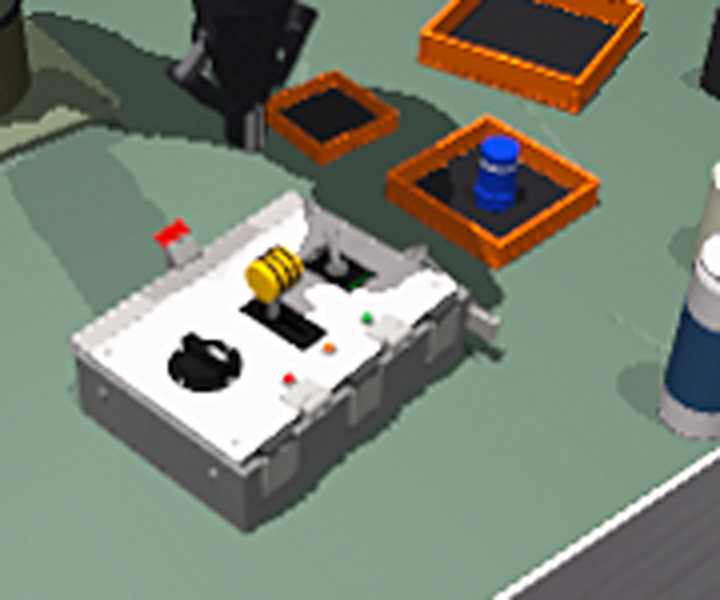

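The tray is shut and level, with the latch back at its rest position at (175,240). The bat toggle is at (332,255). Next I position in front of it.

Call:
move_arm(
  plan="0 -0.9 -2.4 0 0 0 255; 0 -0.9 -2.4 0 0 0 255; 0 -0.9 -2.4 0 0 0 255; 2.5 0 0 0 0 0 255; 2.5 0 0 0 0 0 255",
)

```text
t: 11.9
tcp_pos: [0.4544, 0.0965, 0.1909]
orientation: [[0.002, 0.983, 0.182], [0.001, 0.182, -0.983], [-1.0, 0.003, -0.001]]
force: [0.7, 0.9, -0.7]
grip_width: 0.0001
```

Call:
move_arm(
  plan="2.5 0 0 0 0 0 255; 2 0 0 0 0 0 255; 1 0 0 0 0 0 255; 0 0 0 0 0 0 255; 0 0 0 0 0 0 255",
)

```text
t: 12.32
tcp_pos: [0.4543, 0.0949, 0.1359]
orientation: [[-0.001, 0.984, 0.179], [-0.0, 0.179, -0.984], [-1.0, -0.001, -0.0]]
force: [-0.3, -0.5, 0.7]
grip_width: -0.0002
```

```bash
python3 - <<'E'
from h import *
s=bot.read_state();p=s['tcp_pos'];print(Ro.from_euler('z',-YAW,degrees=True).apply([*(p[:2]-C),0]))
plan((W(-.06,.075,.115),-79.3),(W(-.01,.075,.115),-79.3),g=255,step=.01)
E
```

```text
[-0.06073838  0.07543017  0.        ]
t 12.3167 tcp [0.4543 0.0949 0.1359] az -79.7 F [-0.29 -0.52  0.7 ] w -0.0002
0.70 0.03 0.01 -0.13 -0.00 0.01 255; 0.70 0.02 0.01 -0.13 -0.00 0.01 255; 0.70 0.02 0.01 -0.13 -0.00 0.01 255
--
0.00 1.00 0.00 0.00 0.00 0.00 255; 0.00 1.00 0.00 0.00 0.00 0.00 255; 0.00 1.00 0.00 0.00 0.00 0.00 255; 0.00 1.00 0.00 0.00 0.00 0.00 255; 0.00 1.00 0.00 0.00 0.00 0.00 255
--
```

Call:
move_arm(
  plan="1 0 0 0 0 0 255; 1 0 0 0 0 0 255; 0 0 0 0 0 0 255; 0 0 0 0 0 0 255",
)

```text
t: 12.65
tcp_pos: [0.4545, 0.095, 0.1165]
orientation: [[0.0, 0.984, 0.179], [0.0, 0.179, -0.984], [-1.0, 0.001, -0.0]]
force: [-0.9, 0.4, -0.6]
grip_width: 0.0
```

Call:
move_arm(
  plan="0 1 0 0 0 0 255; 0 1 0 0 0 0 255; 0 0.5 0 0 0 0 255; 0 0.5 0 0 0 0 255; 0 0.3 0 0 0 0 255",
)

```text
t: 13.07
tcp_pos: [0.4872, 0.101, 0.1163]
orientation: [[0.001, 0.984, 0.179], [0.0, 0.179, -0.984], [-1.0, 0.001, -0.0]]
force: [0.9, 0.4, 0.8]
grip_width: 0.0001
```

Call:
move_arm(
  plan="0 0.3 0 0 0 0 255; 0 0.3 0 0 0 0 255; 0 0.2 0 0 0 0 255; 0 0.2 0 0 0 0 255; 0 0 0 0 0 0 255",
)

```text
t: 13.48
tcp_pos: [0.497, 0.1027, 0.1158]
orientation: [[0.0, 0.984, 0.179], [0.0, 0.179, -0.984], [-1.0, 0.0, -0.0]]
force: [0.4, 0.6, 0.5]
grip_width: 0.0001
```

Call:
move_arm(
  plan="0 0.2 0 0 0 0 255; 0 0.2 0 0 0 0 255; 0 0.1 0 0 0 0 255; 0 0 0 0 0 0 255",
)

```text
t: 13.82
tcp_pos: [0.5016, 0.1036, 0.1158]
orientation: [[-0.0, 0.984, 0.179], [0.0, 0.179, -0.984], [-1.0, -0.0, -0.0]]
force: [-0.8, 1.0, -0.0]
grip_width: -0.0001
```

Call:
move_arm(
  plan="0 0.2 0 0 0 0 255; 0 0.1 0 0 0 0 255; 0 0 0 0 0 0 255",
)

```text
t: 14.07
tcp_pos: [0.5026, 0.1038, 0.1155]
orientation: [[-0.005, 0.984, 0.179], [-0.001, 0.179, -0.984], [-1.0, -0.005, -0.0]]
force: [-12.9, -2.3, 6.0]
grip_width: -0.0002
```

A 13 N reaction at the expected ON end position suggests the bat is at its stop. I'll back off, rise clear and look.

Call:
move_arm(
  plan="0 -0.5 0 0 0 0 255; 0 -1.5 0 0 0 0 255; -1 -1.5 0 0 0 0 255; -3 -0.5 0 0 0 0 255; -3.5 0 0 0 0 0 255",
)

```text
t: 14.48
tcp_pos: [0.4635, 0.0965, 0.1908]
orientation: [[-0.003, 0.984, 0.178], [-0.001, 0.178, -0.984], [-1.0, -0.003, -0.0]]
force: [0.2, 0.6, 0.1]
grip_width: -0.0004
```

Call:
move_arm(
  plan="-3.5 -1 0 0 0 0 255; -3.5 0 3 0 0 0 255; 0 0 3.5 0 0 0 255; 0 0 3.5 0 0 0 255; 0 0 3.5 0 0 0 255",
)

```text
t: 14.9
tcp_pos: [0.4792, -0.0362, 0.2581]
orientation: [[0.002, 0.984, 0.18], [0.0, 0.18, -0.984], [-1.0, 0.002, 0.0]]
force: [-0.9, 0.5, -0.4]
grip_width: 0.0001
```

Call:
move_arm(
  plan="0 0 3.5 0 0 0 255; 0 0 3.5 0 0 0 255; 0 0 3.5 0 0 0 255; 0 0 3.5 0 0 0 255; 0 0 0 0 0 0 255",
)

```text
t: 15.32
tcp_pos: [0.5037, -0.1793, 0.2574]
orientation: [[0.001, 0.985, 0.172], [-0.003, 0.172, -0.985], [-1.0, 0.0, 0.003]]
force: [-1.4, -1.3, -0.3]
grip_width: 0.0004
```

```bash
python3 - <<'E'
from h import *
A=bot.capture("scene");T=bot.capture("top")
a=cv2.resize(A[140:240,210:310],(500,500),interpolation=2)
b=cv2.resize(T[125:225,160:310],(300,200),interpolation=2)
c=cv2.resize(A,(300,225),interpolation=3)
o=np.zeros((500,800,3),np.uint8);o[:,:500]=a;o[:200,500:]=b;o[210:435,500:]=c
cv2.imwrite("pics/f.png",o)
S=lambda X:(proj("scene",X)[0]+.5-[210,140])*5-.5
print("base",S(W(-.003,.075,.078)),"off",S(W(-.0121,.075,.1067)),"on",S(W(.0061,.075,.1067)))
s=bot.read_state();print(s['t'],s['tcp_pos'],s['force'])
E
```

```text
base [322.52541121 178.93941901] off [313.11904599 138.24708383] on [334.76240861 150.97961628]
15.4167 [ 0.50378178 -0.17365322  0.2572021 ] [-0.81166023  0.1965467   0.07762616]
```

View pics/f.png

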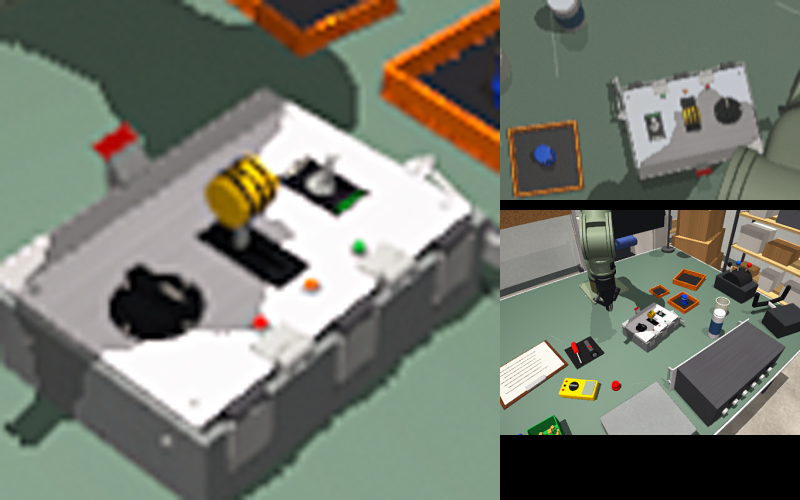

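In the last picture the tray is shut, the latch is over the edge and the plug is upright in the tray. The bat, around (325,170), needs a numeric comparison with the earlier frame.

```bash
python3 - <<'E'
from h import *
d=cv2.resize(cv2.imread("pics/d.png"),(180,150),interpolation=cv2.INTER_AREA)
A=bot.capture("scene")
x0,x1,y0,y1=265,284,162,182
g=lambda i:cv2.cvtColor(i,cv2.COLOR_BGR2GRAY)
print(g(d[y0-110:y1-110,x0-190:x1-190]));print(g(A[y0:y1,x0:x1]))
for n,X in dict(base=W(-.003,.075,.078),off=W(-.0121,.075,.1067),on=W(.0061,.075,.1067)).items():print(n,proj("scene",X)[0]-[x0,y0],proj("top",X)[0])
T=bot.capture("top");u,v=proj("top",W(-.003,.075,.09))[0].astype(int);print(u,v);print(g(T[v-9:v+9,u-7:u+8]))
E
```

```text
[[222 139 129 164 182 129  97  73  62  63  65  68  69  68  68  68  68  69
   68]
 [240 149 133 151 171 167 153 129  99  71  61  62  66  67  69  68  69  69
   68]
 [241 161 158 164 166 170 174 172 154 123  91  64  62  64  67  67  69  68
   68]
 [250 210 160 163 169 170 171 171 173 168 158 134  79  63  62  65  67  67
   69]
 [255 241 162 164 169 168 167 167 170 169 184 183 133 101  72  62  62  65
   67]
 [255 243 164 163 168 164 161 168 163 153 169 174 172 156 128  98  69  62
   63]
 [253 224 163 164 169 158 147 166 161 146 168 171 173 174 170 151 120  89
   64]
 [242 164 161 168 171 163 146 152 162 159 170 170 168 167 168 169 164 155
  131]
 [222 163 165 170 174 163 136 141 156 161 170 168 165 163 163 164 166 180
  181]
 [165 163 170 160 140 120  88 122 157 163 170 168 164 162 162 162 163 168
  173]
 [164 168 163 123  79  65  43  92 158 154 148 169 167 165 164 165 167 168
  169]
 [170 161 135 111  71  37  10  78 155 135  81 131 161 173 171 170 169 167
  167]
 [152 119 101  99  45   6   5  61 141 136  41  54 102 142 166 176 172 168
  167]
 [103  50  53  23  11   7  21  67 128 146 101  
[... 2756 characters left out ...]
1 198]
 [197 200 199 145  68  44  94 173 162  94  63  89 171 202 199]
 [196 197 201 187  83  42  70 122 135 147 102  82 155 202 200]
 [196 197 202 200  90  56  94 120 131 172 121  75 138 203 200]
 [197 199 200 200 111  72 120 141 147 164 107  62 114 205 201]
 [197 197 200 198 130  70 105 135 158 150  87  62 105 194 201]
 [197 197 199 199 154  69  68 102 125 101  66  60  92 170 203]
 [196 197 198 200 186  84  59  65  70  63  62  63  78 146 203]
 [196 196 197 201 200 103  59  67  66  71  74  84  83 121 204]
 [196 197 197 200 199 124  72 109 114 137 135 124 117 114 190]
 [197 197 197 200 199 141  84 135 130 158 159 162 174 168 185]
 [198 196 198 198 199 171 125 173 168 175 178 190 201 202 197]]
```

The bat has moved from column 7–8 (OFF) to column 10–11 (ON), which matches the projection. The dark plate now shows where it used to lean. I'll hand the job in.

```bash
python3 -c "
from rig import bot
print(bot.close_job())"
```

```text
the job is handed in; nothing more can be done
None
```

I finished the job and handed it in at about 15.5 s of the 61 s allowed; no verdict was reported.

- **Plug:** I lifted the blue test plug off its receptacle and stood it upright in the middle-sized orange tray. The last picture shows it standing there.
- **Switch tray:** I pushed it over on the bare strip along its free edge until it slammed shut. The pictures show it level, with the latch back over the edge.
- **Battery master:** I flipped it last. Comparing pixels before and after the flip, the toggle moved from the calculated OFF position to the calculated ON position. The push ended with about 13 N against its stop.
- **Other things:** The gear handle and fuel selector look unchanged, and I saw no loose items moved in the last overview. I only checked these by eye. The gripper ended clear in free air.

**Readings that disagreed:**
- The plug's grip width read 33 mm instead of 36 mm.
- There was a brief upward force of about 15 N while gripping, and about 20 N when setting the plug down.

Neither affected the result.

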